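Serve one candy from the dispenser and hold out the dish

ROBOT

A 6-joint arm with a two-finger parallel gripper is mounted at the origin on the work surface. World frame = base frame: x ahead of the robot, y to its left, z up, the work surface at z = 0. Lengths are in m, angles in rad, forces in N, time in s.
With the tool pointing down it reaches from about 0.25 to 0.725 m from the base axis. Payload 4 kg.
Tool frame: the origin (TCP) lies midway between the tips of the shut fingers; the grasp point (between the pads) lies 19 mm behind it; x points along the fingers, y is the direction in which the jaws open and shut, and the axes are right-handed (so a half turn about x gives the same grasp; the last joint's range is limited). The gripper opens to 85 mm and grips with 20 to 120 N. Pads are 22 mm wide; open, the fingers measure 114 mm over their backs; the gripper's body (76 mm by 85 mm) begins 54 mm behind the grasp point. The pads swing forward as they close: fully open they stand 13 mm farther back than shut.
Start: joints at [1.258, 0.241, 0.005, 1.335, 0, 1.571], TCP at [0.154, 0.476, 0.231] pointing down, gripper open.
Joint ranges: [-2.72, 2.72], [-1.05, 1.87], [-1.09, 1.28], [-1.99, 2.15], [-1.42, 1.44], [-3.14, 3.14]. Speed limits (rad/s): [2.79, 2.79, 3.14, 3.14, 3.14, 3.14].

INTERFACE

Orientations are given as a 3x3 rotation matrix whose columns are the frame's x, y, z axes.
In Python, from station import bot, get_image, camera_info, job gives the robot as it stands. The module is installed in compiled form; this text tells all that it offers.
- The arm moves only by the tool play_rows, never from a script. Its argument "steps" is a list of rows, each an object with "fingers": the opening, from 0 (shut) to 1 (fully open); "xyz": the shift along the world's x, y, z in cm, a list of three; "roll": the turn about the world's z in degrees. A call has 1 to 8 rows; each row shifts and turns the commanded pose from where the row before left it; what a row does not reach is not made up. A row lasts 1/12 s, in which the tool goes at most 41.7 mm and 7.16 degrees, less where a joint would pass 70% of its speed; a pose out of reach is approached as far as the arm can. A call with a gripper value outside its range is refused whole. The fingers move at their own pace and stop on an object; the grip force is fixed at half the most. Time passes only in rows, so rows that do not move let the fingers close. It gives the time, the measured TCP pose, the force and the opening at its end, in the units of the state.
- bot.read_state(): the state, without advancing time (a new reading comes with each control period).
- get_image(name): name is "side" or "top" or "wrist"; returns the picture (420x560x3 uint8, red, green, blue); there is no depth.
- camera_info(name): a dict with "fx", "fy", "cx", "cy" (pixels), "D" ([k1, k2, p1, p2, k3] as OpenCV has them; the pictures are not rectified), "extrinsics" (4x4, takes a point from world to camera coordinates); the wrist camera has in their place "mount" (4x4, takes a point from camera to tool coordinates, whose origin is the TCP and whose axes are the tool frame's). Camera axes: x right, y up, looking along -z (the intrinsics and any distortion apply to the point x, -y, -z); pixel columns grow to the right and rows downward; lengths in m; the calibration is good to about 2 mm. A picture is of the moment at which its call begins: read the wrist's pose just before it. camera_info takes no time and is no camera call.
- job.job_done(): hands the job in, once; it reports no verdict.
The state is a dict: "time": time; "joints": joint angles; "qvel": joint speeds; "joint_efforts": joint torques, N m; "eef_pos": TCP position; "orientation": TCP orientation; "force": force on the tool from outside, world axes, zero at the start; "wrist_torque": the same for the moment, N m; "opening": finger opening in m.
Only numpy, scipy, OpenCV 4.12 (cv2) and the standard library are available. Lean on these libraries where they do the work, as an engineer would, in place of code of your own. Each camera call takes 0.05 s, during which the arm holds its last target. There are 200 camera calls.

TASK

Turn the candy dispenser's outlet handle a quarter turn anticlockwise from shut, so that it points along the chute towards the dish, and let the candy ball roll down into the dish and come to rest. Then lift the dish by its hoop straight up about 10 cm and, once it is up, turn it a quarter turn (either way) so that the hoop lines up with the chute, keeping the dish level and the candy in its middle all the while. Finish still holding the dish there, level and still; do not touch the candy, leave the outlet open, and do not disturb the other things on the counter.

Things in the scene. Friction and masses are not known exactly. Their poses are not given: they have to be found in the camera images.
- dispenser: Candy dispenser fixed on the counter: dark steel base plate (150 x 440 x 8 mm, y from -160 to +280), aluminium chute 56 mm wide sloping down 14 degrees towards its -y (walls about 90 mm high beside the handle), and a clear round hopper 116 mm wide, 291 mm high, its middle at y = +205 mm. Origin: on the counter under the chute's centre line; z up.
- chute_lip (a point): Middle of the chute's lower lip, 48 mm above the counter, at y = -12 mm from the dispenser's origin.
- gate (a joint): Outlet handle with gate, vertical axis, rad. 0 = shut: the bar's long end points along the dispenser's -x, across the chute. Grows anticlockwise seen from above; 1.57 = a quarter turn, long end pointing along the chute to the dish (dispenser's -y). Stop only at 2.1. Starts at 0 to 0.2. Stays where left (friction 0.05 N m, no spring). The candy gets past at about 1.2.
- gate_grip (a point): Point on the gate's axis inside the handle bar, 134 mm above the counter, at x = 32, y = 36 mm from the dispenser's origin. The black bar is 60 mm long, 12 wide, 20 tall (122 to 142 mm above the counter); its long end, on the gate's side, reaches 36 mm from this point, the other 24. Pinch its 12 mm width from above and turn about this point.
- dish: Loose round wooden dish, 120 mm wide, rim 37 mm high, about 0.18 kg, on the dispenser's 8 mm base just beyond the lip, about y = -80 mm. Inside it slopes 12 degrees to the middle out to 34 mm radius, then steeply. A fixed steel hoop stands over it along its x. Origin: centre of the underside; z up. Starts with x within 0.12 rad of the dispenser's x (hoop across the chute).
- dish_center (a point): Lowest point of the dish's inner floor, 6 mm above its underside, on its axis.
- dish_grip (a point): Middle of the hoop's straight grip bar, 150 mm above the dish's underside; axes as the dish's. The bar is 58 mm long along the dish's x, 10 mm wide, 14 mm tall (143 to 157 mm above the underside). Pinch its 10 mm width from above; the dish hangs level from it.
- candy: Cream hard candy ball, 36 mm across, about 36 g, loose. At the start it rests in the chute against the shut gate (top about 102 mm above the counter); once freed it rolls into the dish within about a second and settles. Origin: its centre.
- candy_center (a point): Centre of the candy ball; 18 to 19 mm above dish_center when it rests in the middle of the dish.
- jar: Bystander: amber spice jar, 48 mm wide, 105 mm high. Origin: centre of the underside.
- mug: Bystander: white mug, 80 mm wide, 90 mm high, with a handle. Origin: centre of the underside.
- tin: Bystander: low steel tin, 68 mm wide, 50 mm high. Origin: centre of the underside.
Mind the look-alikes: they are no part of the job. Several things have the shape of the dish; the one meant has the colours described above.

How it is judged:
By the outcome, as a careful person would: the job done as asked, in the order asked, and still so for the second after the job is handed in, while the arm keeps its last pose, push and grip.
It also fails if it takes over 64 s, if anything falls off the work surface, if the arm or the gripper's body presses on something with over 40 N, if the wrist force passes 120 N, or if a joint passes its speed limit or range.

## Working session

There is one attempt and no reset: what is moved stays moved. The work goes in short steps, Python scripts to look and compute and a tool call to move; the robot and the scene stay as the last step left them, time stands still between calls to the robot, and variables do not carry over. Pictures are saved under pics/ and viewed, about 8 in all and at most 12, crops included, and the job is handed in when it is done.

Besides the shell and the picture viewer there is one more tool, called after ">>>" as name([rows], argument=value, ...), one row to a line, values as JSON. play_rows: Moves the arm, as the interface text tells. Its arguments: {"type":"object","properties":{"steps":{"type":"array"}},"required":["steps"]}

```bash
mkdir -p pics; python3 - <<'E'
from station import bot,get_image,camera_info
import cv2,numpy as np
s=bot.read_state();print(s['time'],s['eef_pos'],s['orientation'],s['opening'])
for n in ['top','side']:
    im=get_image(n);cv2.imwrite(f'pics/{n}0.png',im[:,:,::-1]);c=camera_info(n)
    print(n,{k:np.round(v,4).tolist() for k,v in c.items()})
print(camera_info('wrist'))
E
```

```text
0.0 [0.15367089 0.47514651 0.23041856] [[-6.50467998e-04  3.07714806e-01  9.51478416e-01]
 [-1.96349092e-03  9.51476390e-01 -3.07715493e-01]
 [-9.99997861e-01 -2.06837831e-03 -1.47097145e-05]] 0.08550157596696652
top {'fx': 468.2933, 'fy': 468.2933, 'cx': 273.4672, 'cy': 218.4077, 'D': [-0.0557, 0.0, 0.0, 0.0, 0.0], 'extrinsics': [[-0.0131, -0.9999, 0.0039, -0.1458], [0.986, -0.0122, 0.1661, -0.636], [-0.166, 0.0061, 0.9861, -1.0265], [0.0, 0.0, 0.0, 1.0]]}
side {'fx': 404.5395, 'fy': 404.5395, 'cx': 276.2078, 'cy': 208.0433, 'D': [0.0136, 0.0, 0.0, 0.0, 0.0], 'extrinsics': [[-0.8871, 0.4613, 0.0188, 0.6102], [-0.2371, -0.4901, 0.8388, -0.0285], [0.3961, 0.7396, 0.5441, -0.9035], [0.0, 0.0, 0.0, 1.0]]}
{'fx': 330.9763207466041, 'fy': 330.9763207466041, 'cx': 278.1264516040159, 'cy': 208.59644187776297, 'D': array([0.02624021, 0.        , 0.        , 0.        , 0.        ]), 'mount': array([[-6.21079413e-04,  2.70080323e-01, -9.62837594e-01,
        -1.42059733e-01],
       [ 9.99999784e-01,  3.74703578e-04, -5.39944865e-04,
         1.05910973e-03],
       [ 2.14950208e-04, -9.62837722e-01, -2.70080497e-01,
        -6.88712538e-02],
       [ 0.00000000e+00,  0.00000000e+00,  0.00000000e+00,
         1.00000000e+00]])}
```

View pics/top0.png

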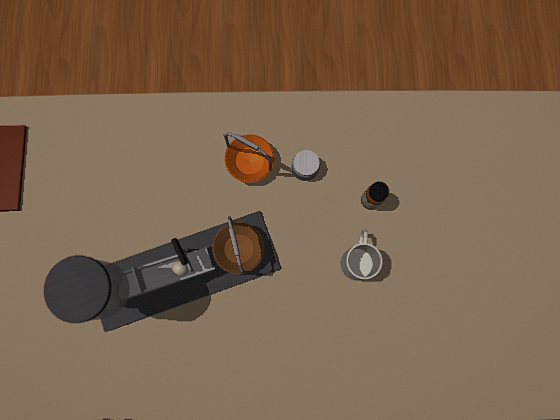

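View pics/side0.png

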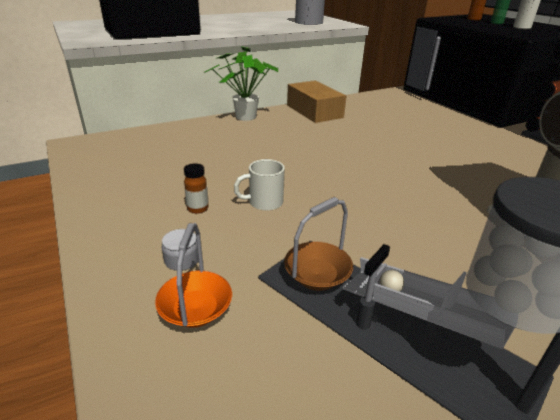

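The top view shows the wooden dish at (238,248), handle at about (180,251), candy at (180,268), with the base plate corners at (263,212), (280,269) and (106,330). The orange dish at (250,158) is the look-alike. The side view agrees. I'll zoom in for accurate pixels.

```bash
cat > h.py <<'E'
import cv2,numpy as np
from station import bot,get_image,camera_info
def ray(n,uv):
    c=camera_info(n);K=np.array([[c['fx'],0,c['cx']],[0,c['fy'],c['cy']],[0,0,1]])
    p=cv2.undistortPoints(np.array([[uv]],float),K,np.array(c['D']))[0,0]
    d=np.array([p[0],-p[1],-1.])
    if 'mount' in c:
        s=bot.read_state();T=np.eye(4);T[:3,:3]=s['orientation'];T[:3,3]=s['eef_pos'];M=T@c['mount']
    else: M=np.linalg.inv(c['extrinsics'])
    return M[:3,3],M[:3,:3]@d
def at(n,uv,z):
    o,d=ray(n,uv);return o+d*(z-o[2])/d[2]
def proj(n,P):
    c=camera_info(n);K=np.array([[c['fx'],0,c['cx']],[0,c['fy'],c['cy']],[0,0,1]])
    if 'mount' in c:
        s=bot.read_state();T=np.eye(4);T[:3,:3]=s['orientation'];T[:3,3]=s['eef_pos'];E=np.linalg.inv(T@c['mount'])
    else: E=c['extrinsics']
    q=(np.atleast_2d(P)@E[:3,:3].T+E[:3,3])*[1,-1,-1]
    return cv2.projectPoints(q,np.zeros(3),np.zeros(3),K,np.array(c['D']))[0][:,0]
E
python3 - <<'E'
from h import *
im=cv2.imread('pics/top0.png')[200:335,90:290]
im=cv2.convertScaleAbs(im,alpha=1.6,beta=15)
cv2.imwrite('pics/topc.png',cv2.resize(im,None,fx=4,fy=4,interpolation=cv2.INTER_CUBIC))
E
```

```text
(no output)
```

View pics/topc.png

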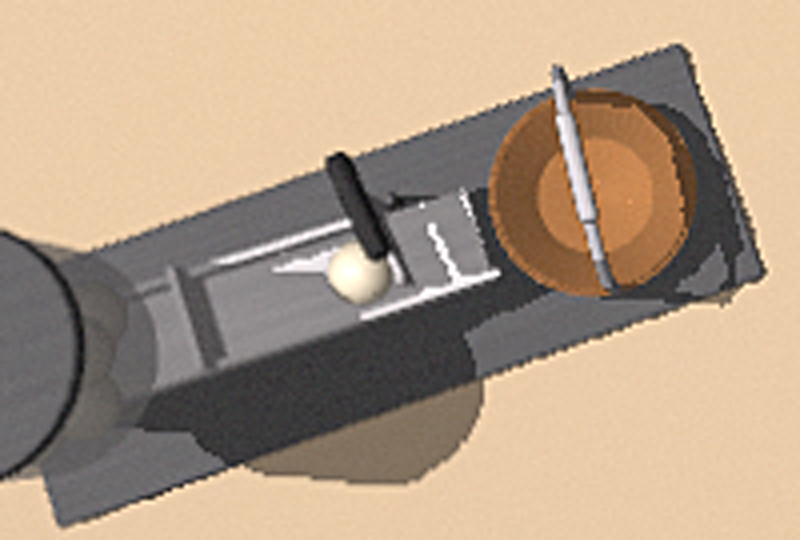

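The crop shows plate corners at (686,45), (764,273) and (62,526). The handle bar runs from (338,157) to (378,252), and the thick hoop bar from (562,108) to (590,222).

```bash
python3 - <<'E'
from h import *
f=lambda x,y:(90+x/4,200+y/4)
P=lambda x,y,z:at('top',f(x,y),z)[:2]
A=P(686,45,.008);B=P(764,273,.008);C=P(62,526,.008)
# A=(+75,-160) B=(-75,-160) C=(-75,280)
loc=np.array([[.075,-.16],[-.075,-.16],[-.075,.28]]);W=np.array([A,B,C])
print(np.linalg.norm(A-B),np.linalg.norm(B-C))
lc,wc=loc.mean(0),W.mean(0);H=(loc-lc).T@(W-wc);U,S,V=np.linalg.svd(H);R=V.T@U.T
t=wc-R@lc;th=np.arctan2(R[1,0],R[0,0]);print('disp',t,th,np.degrees(th))
w=lambda x,y:t+R@[x,y]
print('gate_grip',w(.032,.036),'lip',w(0,-.012),'dish nom',w(0,-.08),'-y',R@[0,-1],'hopper',w(0,.205))
a=P(338,157,.142);b=P(378,252,.142);print('bar',a,b,np.linalg.norm(a-b),'ang of long end',np.degrees(np.arctan2(*(b-a)[::-1])))
m=a+(b-a)*24/60;print('axis from bar',m, 'gate ang',np.degrees(np.arctan2(*(b-a)[::-1]))-np.degrees(th)-180)
a=P(562,108,.165);b=P(590,222,.165);print('hoop',a,b,np.linalg.norm(a-b),(a+b)/2,'ang',np.degrees(np.arctan2(*(a-b)[::-1])))
# rim centre z=.045
print('rim',P(592,193,.045))
for n in ['side']:print(proj(n,[*w(.032,.036),.142]),proj(n,[*((a+b)/2),.165]))
E
```

```text
0.14468537954140157 0.4353854507112617
disp [0.5397046  0.00227278] 0.3283570509517191 18.813473192895636
gate_grip [0.55838537 0.04666905] lip [ 0.54357446 -0.0090861 ] dish nom [ 0.56550366 -0.07345309] -y [ 0.32248829 -0.94657345] hopper [0.4735945  0.19632034]
bar [0.57737458 0.0552467 ] [0.52726135 0.03330009] 0.05470822287342243 ang of long end -156.34943966466557
axis from bar [0.55732929 0.04646806] gate ang -355.1629128575612
hoop [ 0.59851661 -0.06457501] [ 0.53960104 -0.07894734] 0.06064329318312162 [ 0.56905882 -0.07176117] ang 13.7094233767546
rim [ 0.56695605 -0.07149894]
[[374.91993466 253.95304231]] [[323.78495755 201.65800154]]
```

>>> play_rows([
  {"fingers": 0.5, "xyz": [0, 0, 3.5], "roll": 0},
  {"fingers": 0.5, "xyz": [0, 0, 3.5], "roll": 0},
  {"fingers": 0.5, "xyz": [0, 0, 3.5], "roll": 0},
  {"fingers": 0.5, "xyz": [1, -3.5, 0], "roll": 3},
  {"fingers": 0.5, "xyz": [1, -3.5, 0], "roll": 3},
  {"fingers": 0.5, "xyz": [1, -3.5, 0], "roll": 3},
  {"fingers": 0.5, "xyz": [1, -3.5, 0], "roll": 3},
  {"fingers": 0.5, "xyz": [1, -3.5, 0], "roll": 3},
])

```text
time: 0.77
eef_pos: [0.2037, 0.299, 0.3359]
orientation: [[-0.0, 0.047, 0.999], [-0.001, 0.999, -0.047], [-1.0, -0.001, -0.0]]
force: [0.8, -0.5, 0.4]
opening: 0.0427
```

```bash
python3 -c "
from h import *
print(bot.read_state()['joints'])"
```

```text
[ 9.72846939e-01 -5.94105066e-02 -6.02886975e-02  1.57064704e+00
 -2.07064708e-04  1.02021543e+00]
```

>>> play_rows([
  {"fingers": 0.5, "xyz": [1.9, -3.3, 0], "roll": 3.3},
  {"fingers": 0.5, "xyz": [1.9, -3.3, 0], "roll": 3.3},
  {"fingers": 0.5, "xyz": [1.9, -3.3, 0], "roll": 3.3},
  {"fingers": 0.5, "xyz": [1.9, -3.3, 0], "roll": 3.3},
  {"fingers": 0.5, "xyz": [1.9, -3.3, 0], "roll": 3.3},
  {"fingers": 0.5, "xyz": [1.9, -3.3, 0], "roll": 3.3},
  {"fingers": 0.5, "xyz": [1.9, -3.3, 0], "roll": 3.3},
  {"fingers": 0.5, "xyz": [1.9, -3.3, 0], "roll": 3.3},
])

```text
time: 1.43
eef_pos: [0.356, 0.0348, 0.3362]
orientation: [[0.0, -0.401, 0.916], [0.0, 0.916, 0.401], [-1.0, 0.0, 0.0]]
force: [1.6, 1.4, 0.4]
opening: 0.0429
```

>>> play_rows([
  {"fingers": 0.5, "xyz": [3.3, 0.4, -1], "roll": 0},
  {"fingers": 0.5, "xyz": [3.3, 0.4, -1], "roll": 0},
  {"fingers": 0.5, "xyz": [3.3, 0.4, -1], "roll": 0},
  {"fingers": 0.5, "xyz": [3.3, 0.4, -2], "roll": 0},
  {"fingers": 0.5, "xyz": [3.0, 0, -2], "roll": 0},
  {"fingers": 0.5, "xyz": [0, 0, -2], "roll": 0},
  {"fingers": 0.5, "xyz": [0, 0, 0], "roll": 0},
  {"fingers": 0.5, "xyz": [0, 0, 0], "roll": 0},
])

```text
time: 2.1
eef_pos: [0.5165, 0.0526, 0.2447]
orientation: [[-0.005, -0.398, 0.917], [-0.0, 0.917, 0.398], [-1.0, 0.002, -0.005]]
force: [-0.8, 0.2, 1.1]
opening: 0.0423
```

```bash
python3 - <<'E'
from h import *
s=bot.read_state();print(s['eef_pos'],s['joints'])
im=get_image('wrist');cv2.imwrite('pics/w1.png',im[:,:,::-1])
print(proj('wrist',[[.558,.0467,.142],[.5774,.0552,.142],[.5273,.0333,.142],[.5685,-.0718,.165]]))
E
```

```text
[0.51647239 0.0525772  0.24469423] [ 1.01431062e-01  2.77802555e-01  8.92666608e-02  1.38746065e+00
  3.42769614e-05 -3.08275340e-01]
[[249.41508558 249.47967445]
 [250.09118793 273.58591381]
 [248.32813348 209.22904068]
 [ 83.31857538 212.63970318]]
```

View pics/w1.png

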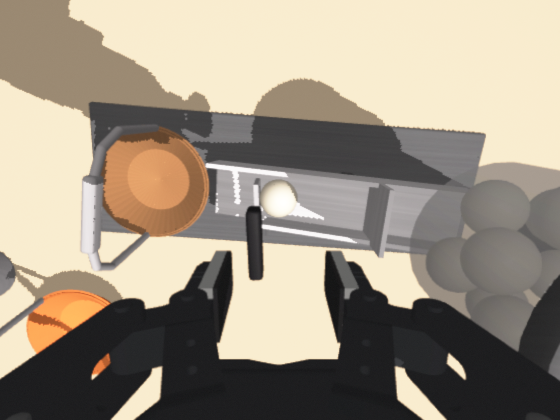

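The wrist view shows the handle bar from (254,208) to (256,279), the hoop bar from (92,178) to (89,252), and the candy at (277,198).

```bash
python3 - <<'E'
from h import *
s=bot.read_state();print(s['eef_pos'])
for nm,p,q,z,f in [('bar',(255.5,279),(253.5,207),.142,24/60),('hoop',(89.5,252),(91.5,178),.165,.5)]:
    a=at('wrist',p,z)[:2];b=at('wrist',q,z)[:2];d=b-a
    print(nm,a,b,np.linalg.norm(d),a+d*f,np.degrees(np.arctan2(d[1],d[0])))
E
```

```text
[0.51715373 0.0526928  0.24653634]
bar [0.5801539  0.06112116] [0.52405228 0.03629183] 0.061350533512029855 [0.55771325 0.05118943] -156.12688190893292
hoop [ 0.59571601 -0.06021017] [ 0.54234837 -0.07299437] 0.054877511400437944 [ 0.56903219 -0.06660227] -166.5286674426025
```

>>> play_rows([
  {"fingers": 0.5, "xyz": [2.0, -0.1, -2], "roll": 0},
  {"fingers": 0.5, "xyz": [2.0, -0.1, -2], "roll": 0},
  {"fingers": 0.5, "xyz": [0, 0, -2], "roll": 0},
  {"fingers": 0.5, "xyz": [0, 0, -0.5], "roll": 0},
  {"fingers": 0.5, "xyz": [0, 0, 0], "roll": 0},
  {"fingers": 0.5, "xyz": [0, 0, 0], "roll": 0},
  {"fingers": 0.5, "xyz": [0, 0, 0], "roll": 0},
  {"fingers": 0.5, "xyz": [0, 0, 0], "roll": 0},
])

```text
time: 2.82
eef_pos: [0.5585, 0.0509, 0.1835]
orientation: [[0.004, -0.398, 0.917], [0.0, 0.917, 0.398], [-1.0, -0.001, 0.003]]
force: [1.2, 0.6, 0.3]
opening: 0.0428
```

```bash
python3 - <<'E'
from h import *
s=bot.read_state();print(s['eef_pos'],s['orientation'][:,1])
im=get_image('wrist');cv2.imwrite('pics/w2.png',im[:,:,::-1])
print(proj('wrist',[[.5577,.0512,.142],[.558,.0467,.142]]))
E
```

```text
[0.55854392 0.05088036 0.18354819] [-0.39849819  0.91716839 -0.00116095]
[[277.30824527 234.5673766 ]
 [270.06967512 232.13544604]]
```

View pics/w2.png

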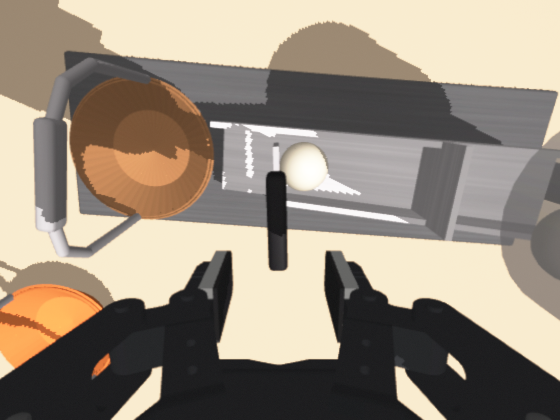

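Close up, the handle bar runs from (277,172) to (279,270), centred between the fingers. The hoop bar runs from (47,119) to (51,229).

```bash
python3 - <<'E'
from h import *
s=bot.read_state();print(s['eef_pos'])
for nm,p,q,z,f in [('bar',(278.5,270),(277,171),.142,24/60),('hoop',(50.5,229),(47,119),.165,.5)]:
    a=at('wrist',p,z)[:2];b=at('wrist',q,z)[:2];d=b-a
    print(nm,a,b,np.linalg.norm(d),a+d*f,np.degrees(np.arctan2(d[1],d[0])))
E
```

```text
[0.55847816 0.05087327 0.18323215]
bar [0.57836925 0.06094726] [0.52322579 0.03607025] 0.06049517846893769 [0.55631187 0.05099646] -155.7183146086351
hoop [ 0.59262322 -0.05857371] [ 0.53999593 -0.07207613] 0.05433182136534861 [ 0.56630958 -0.06532492] -165.61018596749088
```

>>> play_rows([
  {"fingers": 0.5, "xyz": [-0.1, 0, -2], "roll": 0.5},
  {"fingers": 0.5, "xyz": [0, 0, -2], "roll": 0},
  {"fingers": 0.5, "xyz": [0, 0, -1.5], "roll": 0},
  {"fingers": 0.5, "xyz": [0, 0, -1], "roll": 0},
  {"fingers": 0.5, "xyz": [0, 0, 0], "roll": 0},
  {"fingers": 0, "xyz": [0, 0, 0], "roll": 0},
  {"fingers": 0, "xyz": [0, 0, 0], "roll": 0},
  {"fingers": 0, "xyz": [0, 0, 0], "roll": 0},
])

```text
time: 3.53
eef_pos: [0.5582, 0.0499, 0.1179]
orientation: [[0.003, -0.406, 0.914], [-0.002, 0.914, 0.406], [-1.0, -0.003, 0.002]]
force: [0.1, -1.7, -0.1]
opening: 0.011
```

>>> play_rows([
  {"fingers": 0, "xyz": [0, 0, 0], "roll": 0},
  {"fingers": 0, "xyz": [0, 0, 0], "roll": 0},
  {"fingers": 0, "xyz": [0, 0, 0], "roll": 0},
  {"fingers": 0, "xyz": [0, 0, 0], "roll": 0},
])

```text
time: 3.87
eef_pos: [0.5582, 0.05, 0.1179]
orientation: [[0.004, -0.406, 0.914], [-0.001, 0.914, 0.406], [-1.0, -0.003, 0.003]]
force: [0.5, -3.9, 6.9]
opening: 0.011
```

>>> play_rows([
  {"fingers": 0, "xyz": [0, 0, 0], "roll": 3},
  {"fingers": 0, "xyz": [0, 0, 0], "roll": 4},
  {"fingers": 0, "xyz": [0, 0, 0], "roll": 5},
  {"fingers": 0, "xyz": [0, 0, 0], "roll": 5},
  {"fingers": 0, "xyz": [0, 0, 0], "roll": 5},
  {"fingers": 0, "xyz": [0, 0, 0], "roll": 5},
  {"fingers": 0, "xyz": [0, 0, 0], "roll": 5},
  {"fingers": 0, "xyz": [0, 0, 0], "roll": 0},
])

```text
time: 4.53
eef_pos: [0.5584, 0.0498, 0.1179]
orientation: [[0.004, -0.83, 0.558], [-0.002, 0.558, 0.83], [-1.0, -0.004, 0.001]]
force: [2.0, -5.9, 5.5]
opening: 0.0107
```

>>> play_rows([
  {"fingers": 0, "xyz": [0, 0, 0], "roll": 5},
  {"fingers": 0, "xyz": [0, 0, 0], "roll": 5},
  {"fingers": 0, "xyz": [0, 0, 0], "roll": 5},
  {"fingers": 0, "xyz": [0, 0, 0], "roll": 5},
  {"fingers": 0, "xyz": [0, 0, 0], "roll": 5},
  {"fingers": 0, "xyz": [0, 0, 0], "roll": 5},
  {"fingers": 0, "xyz": [0, 0, 0], "roll": 5},
  {"fingers": 0, "xyz": [0, 0, 0], "roll": 5},
])

```text
time: 5.2
eef_pos: [0.5588, 0.0496, 0.1179]
orientation: [[0.005, -0.994, -0.107], [-0.002, -0.107, 0.994], [-1.0, -0.004, -0.002]]
force: [2.3, -6.3, 5.3]
opening: 0.0112
```

>>> play_rows([
  {"fingers": 0, "xyz": [0, 0, 0], "roll": 5},
  {"fingers": 0, "xyz": [0, 0, 0], "roll": 5},
  {"fingers": 0, "xyz": [0, 0, 0], "roll": 3},
  {"fingers": 0, "xyz": [0, 0, 0], "roll": 0},
  {"fingers": 0, "xyz": [0, 0, 0], "roll": 0},
  {"fingers": 0, "xyz": [0, 0, 0], "roll": 0},
  {"fingers": 0, "xyz": [0, 0, 0], "roll": 0},
  {"fingers": 0, "xyz": [0, 0, 0], "roll": 0},
])

```text
time: 5.87
eef_pos: [0.5589, 0.0497, 0.1179]
orientation: [[0.005, -0.946, -0.324], [-0.002, -0.324, 0.946], [-1.0, -0.004, -0.003]]
force: [3.4, -5.3, 5.0]
opening: 0.0109
```

>>> play_rows([
  {"fingers": 0.4, "xyz": [0, 0, 0], "roll": 0},
  {"fingers": 0.4, "xyz": [0, 0, 0], "roll": 0},
  {"fingers": 0.4, "xyz": [0, 0, 0], "roll": 0},
  {"fingers": 0.4, "xyz": [0, 0, 0], "roll": 0},
  {"fingers": 0.4, "xyz": [0, 0, 1], "roll": 0},
  {"fingers": 0.4, "xyz": [0, 0, 3], "roll": 0},
  {"fingers": 0.4, "xyz": [0, 0, 4], "roll": 0},
  {"fingers": 0.4, "xyz": [0, 0, 4], "roll": 0},
])

```text
time: 6.53
eef_pos: [0.5556, 0.0509, 0.2372]
orientation: [[-0.003, -0.946, -0.325], [0.0, -0.325, 0.946], [-1.0, 0.003, 0.001]]
force: [1.6, -0.5, -0.1]
opening: 0.0338
```

>>> play_rows([
  {"fingers": 0.5, "xyz": [0, 0, 0], "roll": -6},
  {"fingers": 0.5, "xyz": [0, 0, 0], "roll": -7},
  {"fingers": 0.5, "xyz": [0, 0, 0], "roll": -7},
  {"fingers": 0.5, "xyz": [0, 0, 0], "roll": -7},
  {"fingers": 0.5, "xyz": [0, 0, 0], "roll": -7},
  {"fingers": 0.5, "xyz": [0, 0, 0], "roll": -7},
  {"fingers": 0.5, "xyz": [0, 0, 0], "roll": -7},
  {"fingers": 0.5, "xyz": [0, 0, 0], "roll": -7},
])

```text
time: 7.2
eef_pos: [0.5567, 0.051, 0.237]
orientation: [[0.0, -0.805, 0.593], [0.0, 0.593, 0.805], [-1.0, 0.0, 0.0]]
force: [-0.3, 0.4, 0.1]
opening: 0.0426
```

>>> play_rows([
  {"fingers": 0.5, "xyz": [-0.5, -2, 0], "roll": -7},
  {"fingers": 0.5, "xyz": [-0.5, -3, 0], "roll": -7},
  {"fingers": 0.5, "xyz": [-0.5, -3, 0], "roll": -7},
  {"fingers": 0.5, "xyz": [-0.5, -3, 0], "roll": -7},
  {"fingers": 0.5, "xyz": [-0.3, -0.8, 0], "roll": -7},
  {"fingers": 0.5, "xyz": [0, 0, 0], "roll": -4},
  {"fingers": 0.5, "xyz": [0, 0, 0], "roll": 0},
  {"fingers": 0.5, "xyz": [0, 0, 0], "roll": 0},
])

```text
time: 7.87
eef_pos: [0.5339, -0.0672, 0.2369]
orientation: [[0.0, -0.26, 0.966], [0.0, 0.966, 0.26], [-1.0, 0.0, 0.001]]
force: [0.6, -0.3, -0.6]
opening: 0.0428
```

```bash
python3 - <<'E'
from h import *
s=bot.read_state();print(s['time'],s['eef_pos'],s['orientation'])
im=get_image('wrist');cv2.imwrite('pics/w3.png',im[:,:,::-1])
im=get_image('side');cv2.imwrite('pics/s3.png',im[:,:,::-1])
im=get_image('top');cv2.imwrite('pics/t3.png',im[:,:,::-1])
s=bot.read_state();print(s['time'],s['eef_pos'])
E
```

```text
7.8667 [ 0.53387193 -0.06722914  0.23685484] [[ 4.96945034e-04 -2.60167687e-01  9.65563321e-01]
 [ 2.66228754e-04  9.65563441e-01  2.60167582e-01]
 [-9.99999841e-01  1.27771732e-04  5.49096077e-04]]
8.0167 [ 0.53394806 -0.06668379  0.23648837]
```

View pics/w3.png

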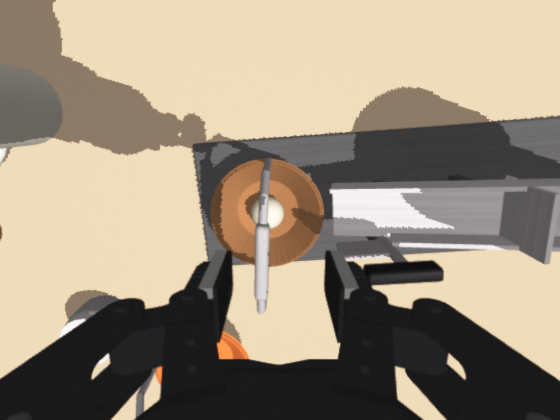

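The candy is in the dish's middle and the handle lies along the chute. The hoop bar runs from (263,223) to (261.5,299).

```bash
python3 - <<'E'
from h import *
s=bot.read_state();print(s['eef_pos'])
for nm,p,q,z in [('hoop',(261.5,299),(263,223),.165),('plate edge',(365,277),(442,273),.142),('plate',(195,144),(560,119),.008)]:
    a=at('wrist',p,z)[:2];b=at('wrist',q,z)[:2];d=b-a
    print(nm,a,b,np.linalg.norm(d),(a+b)/2,np.degrees(np.arctan2(d[1],d[0])))
print(at('wrist',(267,212),.032))
E
```

```text
[ 0.53394806 -0.06668379  0.23648837]
hoop [ 0.59448065 -0.06157146] [ 0.53814496 -0.07491503] 0.05789440321371412 [ 0.56631281 -0.06824325] -166.67459279815617
plate edge [0.56807763 0.01452089] [0.54904949 0.07100797] 0.05960587382378191 [0.55856356 0.04276443] 108.61653182059474
plate [ 0.52078809 -0.16346752] [0.39502961 0.2072178 ] 0.39143684060867817 [0.45790885 0.02187514] 108.73998822916764
[ 0.56862115 -0.068509    0.032     ]
```

>>> play_rows([
  {"fingers": 0.5, "xyz": [1.6, -0.1, 0], "roll": -1.8},
  {"fingers": 0.5, "xyz": [1.6, -0.05, 0], "roll": 0},
  {"fingers": 0.5, "xyz": [0, 0, -2], "roll": 0},
  {"fingers": 0.5, "xyz": [0, 0, -3], "roll": 0},
  {"fingers": 0.5, "xyz": [0, 0, -2.3], "roll": 0},
  {"fingers": 0.5, "xyz": [0, 0, -1.5], "roll": 0},
  {"fingers": 0.5, "xyz": [0, 0, -1.0], "roll": 0},
  {"fingers": 0.5, "xyz": [0, 0, 0], "roll": 0},
])

```text
time: 8.68
eef_pos: [0.5643, -0.068, 0.1358]
orientation: [[-0.005, -0.229, 0.973], [0.001, 0.973, 0.229], [-1.0, 0.002, -0.005]]
force: [-0.7, 0.4, 0.1]
opening: 0.0427
```

```bash
python3 - <<'E'
from h import *
s=bot.read_state();print(s['time'],s['eef_pos'],s['orientation'],s['force'])
im=get_image('wrist');cv2.imwrite('pics/w4.png',im[:,:,::-1])
E
```

```text
8.6833 [ 0.56432031 -0.0680174   0.13580395] [[-4.80272439e-03 -2.29356507e-01  9.73330636e-01]
 [ 6.14828864e-04  9.73341000e-01  2.29361983e-01]
 [-9.99988278e-01  1.69999416e-03 -4.53367356e-03]] [-0.68846722  0.36451011  0.10968928]
```

View pics/w4.png

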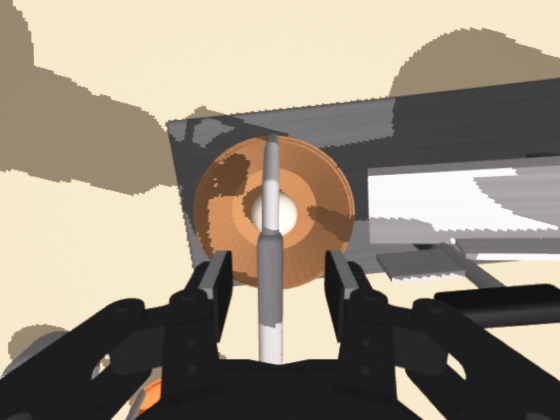

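The bar sits at column 270 and the finger midpoint at 279, so the tool is about 3 mm off. I'll shift it, then close.

>>> play_rows([
  {"fingers": 0.5, "xyz": [0.1, -0.25, 0], "roll": 0},
  {"fingers": 0.5, "xyz": [0, 0, 0], "roll": 0},
  {"fingers": 0.3, "xyz": [0, 0, 0], "roll": 0},
  {"fingers": 0.3, "xyz": [0, 0, 0], "roll": 0},
  {"fingers": 0.2, "xyz": [0, 0, 0], "roll": 0},
  {"fingers": 0.2, "xyz": [0, 0, 0], "roll": 0},
  {"fingers": 0.2, "xyz": [0, 0, 0], "roll": 0},
  {"fingers": 0.2, "xyz": [0, 0, 0], "roll": 0},
])

```text
time: 9.4
eef_pos: [0.5669, -0.0713, 0.1384]
orientation: [[0.0, -0.228, 0.974], [0.0, 0.974, 0.228], [-1.0, -0.0, 0.0]]
force: [0.6, 0.1, -0.5]
opening: 0.0172
```

>>> play_rows([
  {"fingers": 0.17, "xyz": [0, 0, 0], "roll": 0},
  {"fingers": 0.14, "xyz": [0, 0, 0], "roll": 0},
  {"fingers": 0.12, "xyz": [0, 0, 0], "roll": 0},
  {"fingers": 0.1, "xyz": [0, 0, 0], "roll": 0},
  {"fingers": 0.0, "xyz": [0, 0, 0], "roll": 0},
  {"fingers": 0, "xyz": [0, 0, 0], "roll": 0},
  {"fingers": 0, "xyz": [0, 0, 0], "roll": 0},
  {"fingers": 0, "xyz": [0, 0, 0], "roll": 0},
])

```text
time: 10.07
eef_pos: [0.5669, -0.0712, 0.1384]
orientation: [[0.0, -0.228, 0.974], [0.0, 0.974, 0.228], [-1.0, 0.0, 0.0]]
force: [0.2, 0.6, 1.5]
opening: 0.0089
```

>>> play_rows([
  {"fingers": 0, "xyz": [0, 0, 0.05], "roll": 0},
  {"fingers": 0, "xyz": [0, 0, 0.1], "roll": 0},
  {"fingers": 0, "xyz": [0, 0, 0.2], "roll": 0},
  {"fingers": 0, "xyz": [0, 0, 0.3], "roll": 0},
  {"fingers": 0, "xyz": [0, 0, 0.4], "roll": 0},
  {"fingers": 0, "xyz": [0, 0, 0.5], "roll": 0},
  {"fingers": 0, "xyz": [0, 0, 0.5], "roll": 0},
  {"fingers": 0, "xyz": [0, 0, 0.5], "roll": 0},
])

```text
time: 10.73
eef_pos: [0.567, -0.0713, 0.1646]
orientation: [[0.001, -0.228, 0.974], [-0.0, 0.974, 0.228], [-1.0, -0.0, 0.0]]
force: [0.5, 0.2, -1.3]
opening: 0.0087
```

>>> play_rows([
  {"fingers": 0, "xyz": [0, 0, 0.5], "roll": 0},
  {"fingers": 0, "xyz": [0, 0, 0.5], "roll": 0},
  {"fingers": 0, "xyz": [0, 0, 0.5], "roll": 0},
  {"fingers": 0, "xyz": [0, 0, 0.5], "roll": 0},
  {"fingers": 0, "xyz": [0, 0, 0.5], "roll": 0},
  {"fingers": 0, "xyz": [0, 0, 0.5], "roll": 0},
  {"fingers": 0, "xyz": [0, 0, 0.5], "roll": 0},
  {"fingers": 0, "xyz": [0, 0, 0.5], "roll": 0},
])

```text
time: 11.4
eef_pos: [0.5668, -0.0713, 0.2043]
orientation: [[-0.0, -0.228, 0.974], [0.0, 0.974, 0.228], [-1.0, 0.0, -0.0]]
force: [0.4, 0.4, -2.5]
opening: 0.0089
```

>>> play_rows([
  {"fingers": 0, "xyz": [0, 0, 0.5], "roll": 0},
  {"fingers": 0, "xyz": [0, 0, 0.5], "roll": 0},
  {"fingers": 0, "xyz": [0, 0, 0.5], "roll": 0},
  {"fingers": 0, "xyz": [0, 0, 0.5], "roll": 0},
  {"fingers": 0, "xyz": [0, 0, 0.5], "roll": 0},
  {"fingers": 0, "xyz": [0, 0, 0.5], "roll": 0},
  {"fingers": 0, "xyz": [0, 0, 0.4], "roll": 0},
  {"fingers": 0, "xyz": [0, 0, 0.2], "roll": 0},
])

```text
time: 12.07
eef_pos: [0.5672, -0.0713, 0.2407]
orientation: [[0.001, -0.228, 0.974], [-0.0, 0.974, 0.228], [-1.0, -0.0, 0.001]]
force: [0.9, 0.5, -2.5]
opening: 0.0091
```

>>> play_rows([
  {"fingers": 0, "xyz": [0, 0, 0.1], "roll": 0},
  {"fingers": 0, "xyz": [0, 0, 0], "roll": 0},
  {"fingers": 0, "xyz": [0, 0, 0], "roll": 0},
  {"fingers": 0, "xyz": [0, 0, 0], "roll": 0},
  {"fingers": 0, "xyz": [0, 0, 0], "roll": 0},
  {"fingers": 0, "xyz": [0, 0, 0], "roll": 0},
])

```text
time: 12.57
eef_pos: [0.5667, -0.0712, 0.2406]
orientation: [[-0.0, -0.228, 0.974], [0.0, 0.974, 0.228], [-1.0, 0.0, -0.0]]
force: [0.6, 0.2, -1.1]
opening: 0.0093
```

```bash
python3 - <<'E'
from h import *
s=bot.read_state();print(s['time'],s['eef_pos'],s['orientation'],s['force'])
a=get_image('wrist');b=get_image('side')[130:340,200:480]
cv2.imwrite('pics/c5.png',np.hstack([cv2.resize(a,(400,300)),cv2.resize(b,(400,300))])[:,:,::-1])
E
```

```text
12.5667 [ 0.56674134 -0.07122513  0.24056641] [[-4.48914864e-04 -2.28009934e-01  9.73658702e-01]
 [ 7.67191774e-05  9.73658790e-01  2.28009990e-01]
 [-9.99999896e-01  1.77055368e-04 -4.19597168e-04]] [ 0.60593765  0.15454612 -1.12327509]
```

View pics/c5.png

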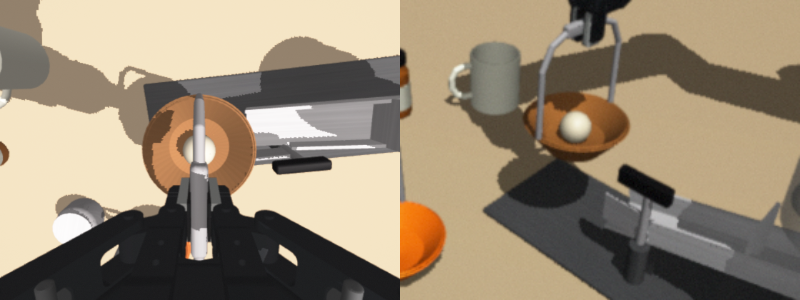

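The dish is lifted level with the candy in its middle, and the handle is still along the chute. Now a smooth turn of about −84.5°.

>>> play_rows([
  {"fingers": 0, "xyz": [0, 0, 0], "roll": -0.3},
  {"fingers": 0, "xyz": [0, 0, 0], "roll": -0.7},
  {"fingers": 0, "xyz": [0, 0, 0], "roll": -1.2},
  {"fingers": 0, "xyz": [0, 0, 0], "roll": -1.8},
  {"fingers": 0, "xyz": [0, 0, 0], "roll": -2.3},
  {"fingers": 0, "xyz": [0, 0, 0], "roll": -2.7},
  {"fingers": 0, "xyz": [0, 0, 0], "roll": -3},
  {"fingers": 0, "xyz": [0, 0, 0], "roll": -3},
])

```text
time: 13.33
eef_pos: [0.5669, -0.0713, 0.2408]
orientation: [[0.0, 0.035, 0.999], [-0.0, 0.999, -0.035], [-1.0, -0.0, 0.0]]
force: [-0.1, -1.0, -1.3]
opening: 0.0093
```

>>> play_rows([
  {"fingers": 0, "xyz": [0, 0, 0], "roll": -3},
  {"fingers": 0, "xyz": [0, 0, 0], "roll": -3},
  {"fingers": 0, "xyz": [0, 0, 0], "roll": -3},
  {"fingers": 0, "xyz": [0, 0, 0], "roll": -3},
  {"fingers": 0, "xyz": [0, 0, 0], "roll": -3},
  {"fingers": 0, "xyz": [0, 0, 0], "roll": -3},
  {"fingers": 0, "xyz": [0, 0, 0], "roll": -3},
  {"fingers": 0, "xyz": [0, 0, 0], "roll": -3},
])

```text
time: 14.0
eef_pos: [0.5669, -0.0713, 0.2408]
orientation: [[0.0, 0.439, 0.899], [-0.0, 0.899, -0.439], [-1.0, -0.0, 0.0]]
force: [-0.1, 0.0, -2.0]
opening: 0.0089
```

>>> play_rows([
  {"fingers": 0, "xyz": [0, 0, 0], "roll": -3},
  {"fingers": 0, "xyz": [0, 0, 0], "roll": -3},
  {"fingers": 0, "xyz": [0, 0, 0], "roll": -3},
  {"fingers": 0, "xyz": [0, 0, 0], "roll": -3},
  {"fingers": 0, "xyz": [0, 0, 0], "roll": -3},
  {"fingers": 0, "xyz": [0, 0, 0], "roll": -3},
  {"fingers": 0, "xyz": [0, 0, 0], "roll": -3},
  {"fingers": 0, "xyz": [0, 0, 0], "roll": -3},
])

```text
time: 14.67
eef_pos: [0.5669, -0.0713, 0.2408]
orientation: [[0.0, 0.766, 0.642], [-0.0, 0.642, -0.766], [-1.0, 0.0, 0.0]]
force: [0.3, -0.9, -2.0]
opening: 0.0091
```

>>> play_rows([
  {"fingers": 0, "xyz": [0, 0, 0], "roll": -3},
  {"fingers": 0, "xyz": [0, 0, 0], "roll": -3},
  {"fingers": 0, "xyz": [0, 0, 0], "roll": -2.7},
  {"fingers": 0, "xyz": [0, 0, 0], "roll": -2.3},
  {"fingers": 0, "xyz": [0, 0, 0], "roll": -1.8},
  {"fingers": 0, "xyz": [0, 0, 0], "roll": -1.2},
  {"fingers": 0, "xyz": [0, 0, 0], "roll": -0.7},
  {"fingers": 0, "xyz": [0, 0, 0], "roll": -0.3},
])

```text
time: 15.33
eef_pos: [0.5669, -0.0713, 0.2408]
orientation: [[0.0, 0.905, 0.425], [0.0, 0.425, -0.905], [-1.0, 0.0, 0.0]]
force: [0.4, -0.2, -2.1]
opening: 0.009
```

>>> play_rows([
  {"fingers": 0, "xyz": [0, 0, 0], "roll": -0.5},
  {"fingers": 0, "xyz": [0, 0, 0], "roll": -1.2},
  {"fingers": 0, "xyz": [0, 0, 0], "roll": -1.5},
  {"fingers": 0, "xyz": [0, 0, 0], "roll": -1.5},
  {"fingers": 0, "xyz": [0, 0, 0], "roll": -1.2},
  {"fingers": 0, "xyz": [0, 0, 0], "roll": -0.5},
  {"fingers": 0, "xyz": [0, 0, 0], "roll": 0},
  {"fingers": 0, "xyz": [0, 0, 0], "roll": 0},
])

```text
time: 16.0
eef_pos: [0.5669, -0.0713, 0.2408]
orientation: [[-0.0, 0.947, 0.322], [-0.0, 0.322, -0.947], [-1.0, -0.0, 0.0]]
force: [-0.3, 0.5, -2.0]
opening: 0.0091
```

>>> play_rows([
  {"fingers": 0, "xyz": [0, 0, 0], "roll": 0},
  {"fingers": 0, "xyz": [0, 0, 0], "roll": 0},
  {"fingers": 0, "xyz": [0, 0, 0], "roll": 0},
  {"fingers": 0, "xyz": [0, 0, 0], "roll": 0},
  {"fingers": 0, "xyz": [0, 0, 0], "roll": 0},
  {"fingers": 0, "xyz": [0, 0, 0], "roll": 0},
  {"fingers": 0, "xyz": [0, 0, 0], "roll": 0},
  {"fingers": 0, "xyz": [0, 0, 0], "roll": 0},
])

```text
time: 16.67
eef_pos: [0.5669, -0.0713, 0.2408]
orientation: [[0.0, 0.947, 0.322], [-0.0, 0.322, -0.947], [-1.0, -0.0, 0.0]]
force: [-0.5, 0.6, -1.9]
opening: 0.0088
```

```bash
python3 - <<'E'
from h import *
s=bot.read_state();print(s['time'],s['eef_pos'],s['orientation'],s['force'],abs(s['qvel']).max())
a=get_image('wrist');b=get_image('side')[130:340,200:480]
cv2.imwrite('pics/c6.png',np.hstack([cv2.resize(a,(400,300)),cv2.resize(b,(400,300))])[:,:,::-1])
E
```

```text
16.6667 [ 0.56686597 -0.07126811  0.2408017 ] [[ 5.99158984e-06  9.46775326e-01  3.21895142e-01]
 [-2.42068783e-05  3.21895142e-01 -9.46775326e-01]
 [-1.00000000e+00 -2.11938711e-06  2.48471388e-05]] [-0.50083456  0.56876472 -1.91901258] 0.0014720849873876799
```

View pics/c6.png

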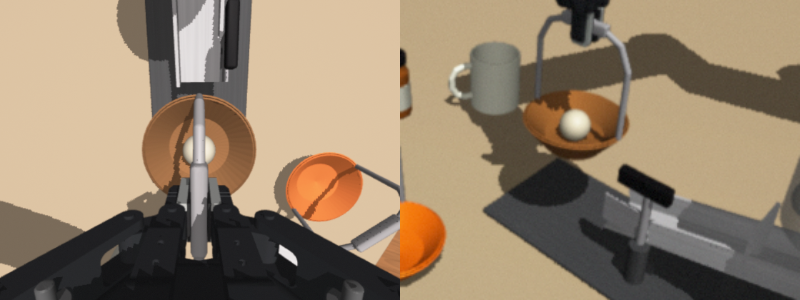

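The hoop is parallel to the chute, the dish is level and still with the candy in its middle, and the handle is along the chute.

```bash
python3 -c "
from station import job
print(job.job_done())"
```

```text
the job is handed in; nothing more can be done
None
```

The job is done and handed in at about 17 s of the 64 s allowed. The arm was still holding the dish, and the hand-in gives no verdict.

- **Outlet:** I turned the handle about 85° anticlockwise from where it started, already about 5° open. It measures 108.6° against the chute's 108.8° and was left there, and the candy rolled into the middle of the dish.
- **Dish:** I pinched the hoop, lifted straight up 10.2 cm, then turned it about 84.5° clockwise so the hoop lines up with the chute.
- **Last checks:** Tool orientation is within about 0.1° of vertical and the arm is still. The last pictures show the candy in the middle of a dish that looks level, and the outlet open. The orange look-alike dish and the mug look undisturbed. I did not recheck the jar and the tin at the end.
- **Disagreement:** The top and wrist cameras differed by about 4 to 5 mm in y. I used the wrist camera, and re-centred by about 3 mm from a close view before gripping the hoop.

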